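Roll a sample canister under the code reader

ROBOT

A 7-joint arm with a two-finger parallel gripper is mounted at the origin on a cart in front of the work surface, level with it; the furniture and walls round the work are solid. World frame = base frame: x ahead of the robot, y to its left, z up, the work surface at z = 0. Lengths are in m, angles in rad, forces in N, time in s.
With the tool pointing down it reaches from about 0.4 to 0.85 m from the base axis. Payload 10.4 kg.
Tool frame: the origin (TCP) lies between the finger pads, 19 mm behind the fingertips; this is the grasp point; z points along the fingers, y is the line along which they close (so a half turn about z gives the same grasp; the last joint's range is limited). The gripper opens to 85 mm and grips with 20 to 120 N. Pads are 22 mm wide; open, the fingers measure 114 mm over their backs; the gripper's body (76 mm by 85 mm) begins 54 mm behind the grasp point. The pads swing forward as they close: fully open they stand 13 mm farther back than shut.
Start: joints at [-1.278, 0.332, -0.065, 1.46, 0.022, 1.35, -0.088], TCP at [0.194, 0.594, 0.25] pointing down, gripper open.
Joint ranges: [-2.6, 2.6], [-0.5, 2.12], [-1.47, 1.34], [0.16, 2.42], [-1.27, 4.41], [0.06, 2.06], [-2.6, 2.6]. Speed limits (rad/s): [2.22, 2.22, 2.79, 2.79, 3.14, 3.14, 3.14].

INTERFACE

Orientations are given as a unit quaternion [x, y, z, w].
In Python, from workcell import get_obs, camera, camera_params, hand_in gives the robot as it stands.
- The arm moves only by the tool carry_out, never from a script. Its argument "commands" is a list that holds one entry, the list of rows, each a list of 6 numbers: the shift along the tool's x, y, z in units of 40 mm (1.0 is 40 mm), then the turn, a rotation vector about the tool's x, y, z in units of 6 degrees (1.0 is 6 degrees). In form: [[[x, y, z, ax, ay, az], ...]]. A call has 1 to 20 rows; each row shifts and turns the commanded pose from where the row before left it, along the tool's axes as they then stand; what a row does not reach is not made up. A row lasts 1/12 s, in which the tool goes at most 41.7 mm and 7.16 degrees, less where a joint would pass 70% of its speed; a pose out of reach is approached as far as the arm can. A call is refused whole if a number of a shift passes 1 or a number of a turn 1, either way. A call with a gripper value outside its range is refused whole. "hand" is the closure, from -1 (fully open) to 1 (shut), set as the call begins (left out, the last holds). The fingers move at their own pace and stop on an object; "force" is the grip in N (left out, the last holds). Time passes only in rows, so rows that do not move let the fingers close. It gives the time, the measured TCP pose, the force, the opening and the grip force at its end, in the units of the state.
- get_obs(): the state, without advancing time (a new reading comes with each control period).
- camera(name): name is "scene" or "top" or "wrist"; returns the picture (480x640x3 uint8, red, green, blue); there is no depth.
- camera_params(name): a dict with "mtx" (3x3 intrinsics, pixels), "R" (3x3) and "t" (3): a world point X has camera coordinates R X + t. Camera axes: x right, y down, z forward; pixel columns grow to the right and rows downward; lengths in m; the calibration is good to about 2 mm. A picture is of the moment at which its call begins: read the wrist's pose just before it. camera_params takes no time and is no camera call; for the wrist camera it gives the pose at the moment of the call.
- hand_in(): hands the job in; it is judged then, once.
The state is a dict: "clock": time; "joint_pos": joint angles; "joint_velocities": joint speeds; "tau": joint torques, N m; "position": TCP position; "ee_rot": TCP orientation; "ft_force": force on the tool from outside, world axes, zero at the start; "torque": the same for the moment, N m; "grip_width": opening from 0.0 (shut) to 1.0 (fully open); "grasp_force": force on a finger pad.
Only numpy, scipy, OpenCV 4.12 (cv2) and the standard library are available. Lean on these libraries where they do the work, as an engineer would, in place of code of your own. Each camera call takes 0.05 s, during which the arm holds its last target. There are 200 camera calls.

TASK

Roll the metal sample canister along the bench until it lies squarely on the white mark line under the overhanging code reader, at rest with its axis over the line. It is too thick to grip: roll it with the fingertips on top of it, not against its side, keep it on the bench, and do not knock the reader or disturb the pen, bottle, tin and timer around it.

Things in the scene. Friction and masses are not known exactly. Their poses are not given: they have to be found in the camera images.
- canister: Bare metal cylinder lying down, 110 mm long, about 0.7 kg: 14 mm wide end rims of 90 mm diameter, barrel between them 86 mm. Origin at its middle, 45 mm above the bench; own x = long axis, about along the mark; y and z turn as it rolls. Starts 110 to 160 mm from the mark on its -y side, within 3 degrees and 10 mm of square. Rolls easily: let go at 0.1 m/s it coasts 15 to 20 mm. Friction about 0.6.
- mark (a point): Middle of the mark on the bench top (z = 0): a flush white line 150 mm long, 5 mm wide, with a 36 mm cross tick at each end, over which things roll freely. Its x axis runs along the line, away from the robot; its y axis across it, to the robot's left: the direction in which to roll.
- reader: Fixed code reader on a stand over the mark; origin and axes as mark. Grey foot x 78 to 140, y -47 to 47 mm, 14 mm high; 22 mm post at x 112 mm, 276 mm high, joined to the head by a 20 mm arm at z 233 to 253 mm. It stays put. Tall equipment stands left of y = 0.42 m and beyond x = 0.67 m: come from the start pose high (0.4 m) and over the front edge of the bench.
- head (a point): Middle of the underside of the white reader head, 203 mm above the mark (its lens reaches 3 mm lower). Head in the mark's axes: x -60 to 36, y -22 to 22 mm, z 203 to 253 mm. It leaves 110 mm above the canister, too little for an upright gripper: near the mark lean the tool 25 to 45 degrees so that its body stays on the -y side of the head, fingers pointing down and to +y.
- marker_pen: Red and white pen, 135 x 17 x 16 mm, lying along the mark direction 85 to 95 mm past the mark line (+y); origin under its middle.
- amber_bottle: Small amber bottle with white cap, 45 mm in diameter, 108 mm high, standing beyond the rolling path (far side, +x); origin under its middle.
- tin: Low round white tin, 46 mm in diameter, 19 mm high, beside the reader's foot; origin under its middle.
- kitchen_timer: White timer, 62 x 62 x 16 mm, lying near the bench's front edge to the right of the canister; origin under its middle. Behind it stands a fixed white bucket, 0.21 m tall, about 0.1 m in radius round x 0.54, y -0.08 m: an upright tool clears it when the canister is still far from the mark, a leaning one may not.

How it is judged:
By the outcome, as a careful person would: the job done as asked, in the order asked, and still so for the second after the job is handed in, with the robot touching nothing.
It also fails if it takes over 64 s, if anything falls off the work surface, if the arm or the gripper's body presses on something with over 40 N, if the wrist force passes 120 N, or if a joint passes its speed limit or range.

## Working session

There is one attempt and no reset: what is moved stays moved. The work goes in short steps, Python scripts to look and compute and a tool call to move; the robot and the scene stay as the last step left them, time stands still between calls to the robot, and variables do not carry over. Pictures are saved under pics/ and viewed, at most 10 in all, crops included, and the job is handed in when it is done.

Besides the shell and the picture viewer there is one more tool, called after ">>>" in YAML: its name, and indented under it one key for each argument. carry_out: Moves the arm, as the interface text tells. Its arguments: {"type":"object","properties":{"commands":{"type":"array"},"hand":{"type":"number"},"force":{"type":"number"}},"required":["commands"]}

```bash
mkdir -p pics; python3 - <<'E'
from workcell import *
import cv2
for n in("top","scene"):
    cv2.imwrite(f"pics/{n}0.png",camera(n)[:,:,::-1]); p=camera_params(n); print(n,p)
o=get_obs();print(o)
E
```

```text
top {'mtx': array([[578.37026809,   0.        , 319.25515334],
       [  0.        , 578.37026809, 235.34586021],
       [  0.        ,   0.        ,   1.        ]]), 'R': array([[-0.23205925, -0.97270102, -0.00110899],
       [-0.94183409,  0.22497991, -0.24966495],
       [ 0.24309885, -0.05689258, -0.96833165]]), 't': array([0.31811741, 0.47882603, 0.96544811])}
scene {'mtx': array([[489.34580152,   0.        , 324.88640035],
       [  0.        , 489.34580152, 237.53382133],
       [  0.        ,   0.        ,   1.        ]]), 'R': array([[ 0.89339723, -0.44886017, -0.01912946],
       [-0.32497413, -0.61624516, -0.71737976],
       [ 0.31021476,  0.64712167, -0.69641966]]), 't': array([-0.39173681,  0.38702393,  0.84949316])}
{'clock': 0.1, 'joint_pos': array([-1.27757461,  0.33281675, -0.06470055,  1.46086849,  0.02161643,
        1.3499044 , -0.08851511]), 'joint_velocities': array([ 5.33171109e-04, -1.37975836e-06, -1.84306257e-03, -4.04977022e-03,
       -1.85851064e-03, -1.16912539e-04, -1.05469772e-03]), 'tau': array([ 6.14042783e-04, -6.26747561e+01,  4.84024559e-02, -3.92427671e+01,
        1.61266472e-02,  6.84513492e-03,  4.73862963e-05]), 'position': array([0.19403159, 0.59378349, 0.24928511]), 'ee_rot': array([ 1.57251185e-01,  9.87558424e-01, -6.47225341e-04, -6.50170835e-05]), 'ft_force': array([-0.29905081,  0.45544183, -0.51896365]), 'torque': array([ 0.00758181, -0.00683201, -0.06649455]), 'grasp_force': 0.0, 'grip_width': 0.9996752290625149}
```

View pics/top0.png

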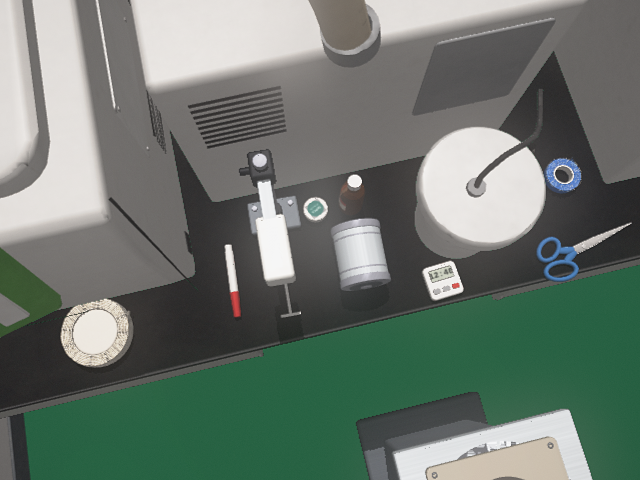

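View pics/scene0.png

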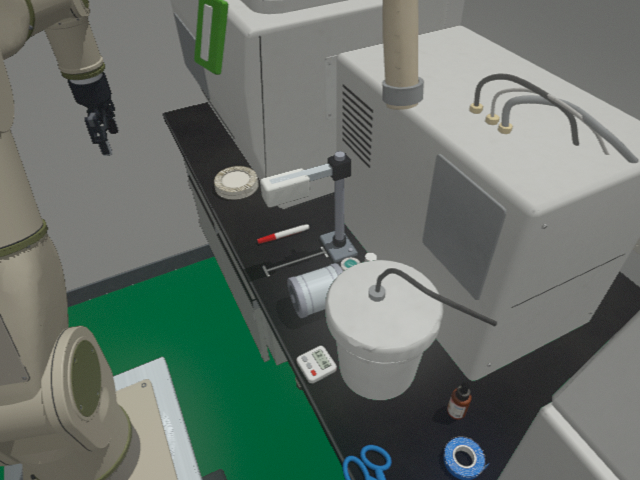

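```bash
python3 - <<'E'
import cv2
a=cv2.imread("pics/top0.png")[190:330,220:400]; cv2.imwrite("pics/tc.png",cv2.resize(a,None,fx=4,fy=4,interpolation=2))
a=cv2.imread("pics/scene0.png")[220:350,240:400]; cv2.imwrite("pics/sc.png",cv2.resize(a,None,fx=4,fy=4,interpolation=2))
E
```

```text
(no output)
```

View pics/tc.png

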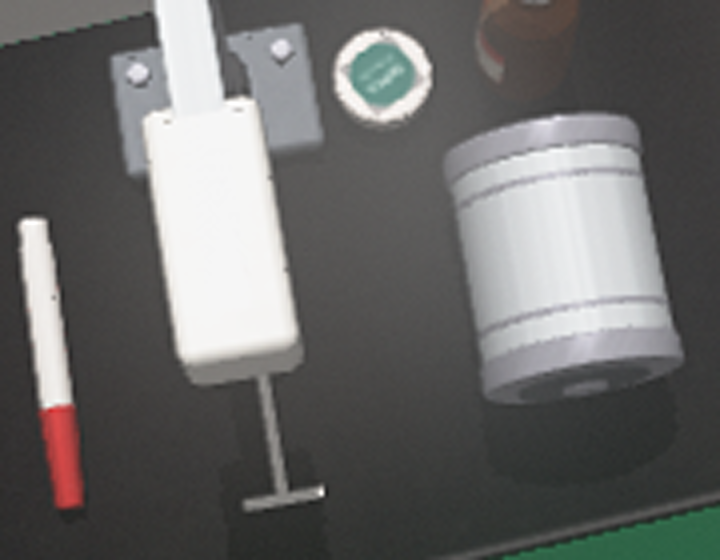

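View pics/sc.png

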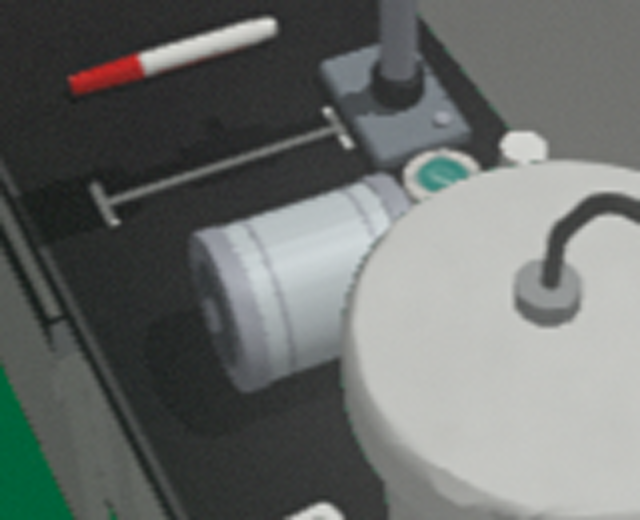

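```bash
cat > h.py <<'E'
import numpy as np,cv2
from scipy.optimize import least_squares
from workcell import *
P={n:camera_params(n) for n in("top","scene")}
def proj(n,X,p=None):
    p=p or P[n]; c=np.atleast_2d(X)@p["R"].T+p["t"]; c=c@p["mtx"].T; return c[:,:2]/c[:,2:]
def ray(n,uv,z=0):
    p=P[n]; d=p["R"].T@np.linalg.solve(p["mtx"],[*uv,1]); c=-p["R"].T@p["t"]; return c+d*(z-c[2])/d[2]
a=np.linspace(0,2*np.pi,200)
def hull(n,x,y,yaw):
    ax=np.array([np.cos(yaw),np.sin(yaw),0]);s=np.array([-ax[1],ax[0],0])
    c=.045*(np.outer(np.cos(a),s)+np.outer(np.sin(a),[0,0,1]))+[x,y,.045]
    return cv2.convexHull(proj(n,np.r_[c+.055*ax,c-.055*ax]).astype(np.float32))
def fitcan(obs,x0):
    f=lambda q:[cv2.pointPolygonTest(hull(n,*q),tuple(map(float,u)),True) for n in obs for u in obs[n]]
    r=least_squares(f,x0,x_scale=[.01,.01,.05],diff_step=1e-3,loss="soft_l1"); return r.x,np.round(r.fun,1)
def marks(M):
    M=np.array(M); return M
E
python3 - <<'E'
from h import *
t=lambda L:[(220+x/4,190+y/4) for x,y in L]
s=lambda L:[(240+x/4,220+y/4) for x,y in L]
N,=[ray("top",t([(284,497)])[0])]
n2=ray("scene",s([(105,204)])[0]);f2=ray("scene",s([(340,128)])[0])
print("near",N,n2,"far",f2,"len",np.hypot(*(f2-n2)[:2]),"yaw",np.degrees(np.arctan2(*(f2-n2)[1::-1])))
T=t([(445,165),(485,388),(638,130),(682,345),(520,402),(600,390),(660,370),(470,140),(540,120),(600,114)])
S=s([(192,240),(205,310),(240,388),(215,350),(210,228),(290,205),(370,176),(250,390),(340,360)])
for o in({"top":T},{"scene":S},{"top":T,"scene":S}):
    q,r=fitcan(o,[.55,.12,0]);print(q,np.degrees(q[2]),r)
print("pen",ray("top",t([(32,220)])[0],.008),ray("top",t([(70,508)])[0],.008))
print("tin",ray("top",t([(383,75)])[0],.019),"timer",ray("top",(443,281),.016),"foot corners",[ray("top",u,.014)for u in t([(110,57),(323,145),(133,175)])])
print("head NEAR corners",[ray("top",u,.253)for u in t([(180,360),(300,340),(145,115),(255,100)])])
E
```

```text
near [0.42263197 0.27906872 0.        ] [0.42202744 0.27679858 0.        ] far [0.57345182 0.26802265 0.        ] len 0.15167847522947717 yaw -3.3169153561497478
[ 0.49100706  0.133739   -0.06154285] -3.5261457891030443 [0.6 0.3 0.3 0.5 0.4 0.6 1.5 0.6 0.8 0.7]
[4.92348777e-01 1.31916553e-01 1.04855500e-08] 6.007777624020667e-07 [-0.1  0.5 -0.4 -1.  -1.   0.8  1.2  1.1  0.5]
[ 0.49119569  0.13315327 -0.06534891] -3.744216784874392 [ 0.2  0.   0.7  0.7  0.2  0.5  1.5  0.7  0.9  0.9  0.5  0.4  0.3 -0.7
  0.5  1.2  0.5  0.3 -0. ]
pen [0.57430279 0.36465155 0.008     ] [0.4392061  0.37385373 0.008     ]
tin [0.60165345 0.1902305  0.019     ] timer [ 0.41528742 -0.00324671  0.016     ] foot corners [array([0.64167582, 0.31297868, 0.014     ]), array([0.57645451, 0.22500283, 0.014     ]), array([0.58288674, 0.31417795, 0.014     ])]
head NEAR corners [array([0.44610897, 0.29862904, 0.253     ]), array([0.44327261, 0.25608426, 0.253     ]), array([0.53654381, 0.29218502, 0.253     ]), array([0.53282872, 0.25237663, 0.253     ])]
```

>>> carry_out:
  commands:
    - [[0,0,-0.625,0,0,0],[0,0,-0.625,0,0,0],[0,0,-0.625,0,0,0],[0,0,-0.625,0,0,0],[0,0,-0.625,0,0,0],[0,0,-0.625,0,0,0],[-0.46,-0.5,0,0,0,0],[-0.46,-0.5,0,0,0,0],[-0.46,-0.5,0,0,0,0],[-0.46,-0.5,0,0,0,0],[-0.46,-0.5,0,0,0,0],[-0.46,-0.5,0,0,0,0],[-0.46,-0.5,0,0,0,0],[-0.46,-0.5,0,0,0,0],[-0.46,-0.5,0,0,0,0],[-0.46,-0.5,0,0,0,0],[-0.46,-0.5,0,0,0,0],[-0.46,-0.5,0,0,0,0],[0,0,0,0,0,0]]
  hand: 1
  force: 30

```text
clock: 1.68
position: [0.3321, 0.2927, 0.4004]
ee_rot: [0.161, 0.987, 0.0, 0.0]
ft_force: [0.6, 0.2, -0.1]
grip_width: 0.006
grasp_force: 0.0
```

>>> carry_out:
  commands:
    - [[0,0,0,0,0,0.963],[0,0,0,0,0,0.963],[0,0,0,0,0,0.963],[0,0,0,0,0,0.963],[0,0,0,0,0,0.963],[0,0,0,0,0,0.963],[0,0,0,0,0,0.963],[0,0,0,0,0,0.963],[0,0,0,0,0,0.963],[0,0,0,0,0,0.963],[0,0,0,0,0,0.963],[0,0,0,0,0,0.963],[0,0,0,0,0,0.963],[-0.618,0.586,0,0,0,0],[-0.618,0.586,0,0,0,0],[-0.618,0.586,0,0,0,0],[-0.618,0.586,0,0,0,0],[-0.618,0.586,0,0,0,0],[-0.618,0.586,0,0,0,0],[-0.618,0.586,0,0,0,0]]

```text
clock: 3.35
position: [0.4843, 0.1143, 0.3999]
ee_rot: [0.726, 0.687, -0.0, -0.0]
ft_force: [0.8, -0.2, 0.0]
grip_width: -0.003
grasp_force: 0.0
```

```bash
python3 - <<'E'
from h import *
from scipy.spatial.transform import Rotation as R
o=get_obs();print(o["position"],o["joint_pos"],R.from_quat(o["ee_rot"]).as_matrix().round(3),o["ft_force"])
E
```

```text
[0.48426953 0.11430161 0.39986438] [-0.70040681 -0.00525491  0.37804936  1.5398874   0.00191547  1.60666225
 -0.37788569] [[ 0.056  0.998 -0.   ]
 [ 0.998 -0.056  0.   ]
 [-0.    -0.    -1.   ]] [ 0.76584919 -0.16901884  0.01188583]
```

>>> carry_out:
  commands:
    - [[-0.28,0.15,0.5,0,0,0],[0,0,0.7,0,0,0],[0,0,0.7,0,0,0],[0,0,0.7,0,0,0],[0,0,0.7,0,0,0],[0,0,0.7,0,0,0],[0,0,0.7,0,0,0],[0,0,0.7,0,0,0],[0,0,0.7,0,0,0],[0,0,0.7,0,0,0],[0,0,0.5,0,0,0],[0,0,0,0,0,0],[0,0,0,0,0,0]]

```text
clock: 4.43
position: [0.4884, 0.1039, 0.1076]
ee_rot: [0.727, 0.687, -0.001, -0.0]
ft_force: [-0.2, -0.5, 1.5]
grip_width: 0.002
grasp_force: 0.0
```

```bash
python3 - <<'E'
from h import *
o=get_obs();print(o["position"],o["ft_force"])
a=camera("top")[190:330,220:400,::-1]; b=camera("scene")[220:350,240:400,::-1]
cv2.imwrite("pics/m1.png",np.vstack([cv2.resize(a,(386,300)),cv2.resize(b,(386,300))]))
E
```

```text
[0.48839883 0.10391983 0.10758681] [-0.20464482 -0.46167758  1.48238875]
```

View pics/m1.png

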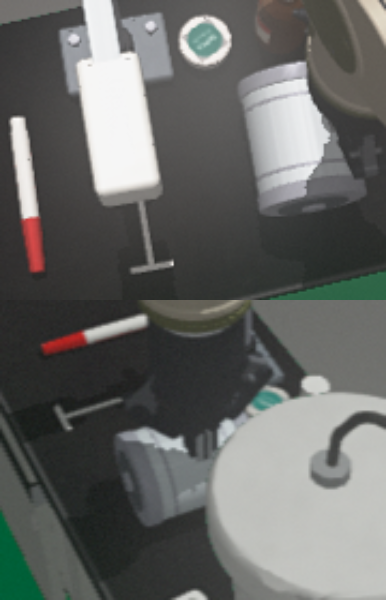

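>>> carry_out:
  commands:
    - [[0,0,0.025,0,0,0],[0,0,0.025,0,0,0],[0,0,0.025,0,0,0],[0,0,0.025,0,0,0],[0,0,0.025,0,0,0],[0,0,0,0,0,0]]

```text
clock: 5.03
position: [0.4889, 0.104, 0.1029]
ee_rot: [0.727, 0.687, -0.0, -0.0]
ft_force: [-0.2, -0.0, -0.0]
grip_width: -0.003
grasp_force: 0.0
```

>>> carry_out:
  commands:
    - [[0,0,0.025,0,0,0],[0,0,0.025,0,0,0],[0,0,0,0,0,0]]

```text
clock: 5.28
position: [0.4888, 0.1039, 0.1008]
ee_rot: [0.727, 0.687, -0.0, -0.0]
ft_force: [-0.2, 0.4, 0.3]
grip_width: -0.002
grasp_force: 0.0
```

>>> carry_out:
  commands:
    - [[0,0,0.025,0,0,0],[0,0,0.025,0,0,0],[0,0,0,0,0,0]]

```text
clock: 5.53
position: [0.4892, 0.1035, 0.0998]
ee_rot: [0.727, 0.687, -0.0, -0.0]
ft_force: [-5.7, -3.3, 12.9]
grip_width: -0.0
grasp_force: 6.4
```

>>> carry_out:
  commands:
    - [[0.06,0,-0.014,0,0,0],[0.1,0,-0.026,0,0,0],[0.1,0,-0.024,0,0,0],[0.1,0,-0.022,0,0,0],[0.1,0,-0.02,0,0,0],[0.1,0,-0.017,0,0,0],[0.1,0,-0.015,0,0,0],[0.1,0,-0.012,0,0,0],[0.05,0,-0.005,0,0,0],[0,0,0,0,0,0]]

```text
clock: 6.37
position: [0.4913, 0.1371, 0.1059]
ee_rot: [0.726, 0.687, 0.001, 0.0]
ft_force: [-1.6, -0.5, 6.7]
grip_width: 0.001
grasp_force: 3.2
```

>>> carry_out:
  commands:
    - [[0.06,0,-0.006,0,0,0],[0.1,0,-0.008,0,0,0],[0.1,0,-0.005,0,0,0],[0.1,0,-0.003,0,0,0],[0.1,0,0,0,0,0],[0.1,0,0,0,0,0],[0.1,0,0,0,0,0],[0.1,0,0,0,0,0],[0.1,0,0,0,0,0],[0.1,0,0,0,0,0],[0.1,0,0,0,0,0],[0.06,0,0,0,0,0],[0.03,0,0,0,0,0],[0,0,0,0,0,0],[0,0,0,0,0,0]]

```text
clock: 7.62
position: [0.4942, 0.1826, 0.1067]
ee_rot: [0.727, 0.687, 0.001, 0.0]
ft_force: [2.4, -0.3, 5.3]
grip_width: -0.0
grasp_force: 2.8
```

>>> carry_out:
  commands:
    - [[0,0,-0.2,0,0,0],[0,0,-0.6,0,0,0],[0,0,-0.7,0,0,0],[-0.38,0,0,0,0,0],[-0.38,0,0,0,0,0],[0,0,0,0,0.695,0],[0,0,0,0,0.695,0],[0,0,0,0,0.695,0],[0,0,0,0,0.695,0],[0,0,0,0,0.695,0],[0,0,0,0,0.695,0],[-0.145,0,0.31,0,0,0],[-0.145,0,0.31,0,0,0],[-0.145,0,0.31,0,0,0],[-0.145,0,0.31,0,0,0],[0,0,0,0,0,0]]

```text
clock: 8.95
position: [0.4891, 0.1514, 0.1073]
ee_rot: [0.71, 0.671, 0.154, -0.15]
ft_force: [-0.8, 0.6, -0.0]
grip_width: -0.005
grasp_force: 0.0
```

```bash
python3 - <<'E'
from h import *
from scipy.spatial.transform import Rotation as R
o=get_obs();print(o["position"],o["ft_force"],o["joint_pos"].round(2),R.from_quat(o["ee_rot"]).as_matrix().round(3))
a=camera("top")[190:330,220:400,::-1]; b=camera("scene")[220:320,240:400,::-1]
cv2.imwrite("pics/m2.png",np.hstack([cv2.resize(a,(400,311)),cv2.resize(b,(400,250))[:]]) if 0 else np.vstack([cv2.resize(a,(450,350)),cv2.resize(b,(450,250))]))
E
```

```text
[0.48905902 0.15139179 0.10731595] [-0.80451183  0.6201767  -0.03505174] [-0.5   0.21  0.41  2.03 -0.64  0.96  0.23] [[ 0.052  0.998  0.018]
 [ 0.906 -0.055  0.419]
 [ 0.419 -0.006 -0.908]]
```

View pics/m2.png

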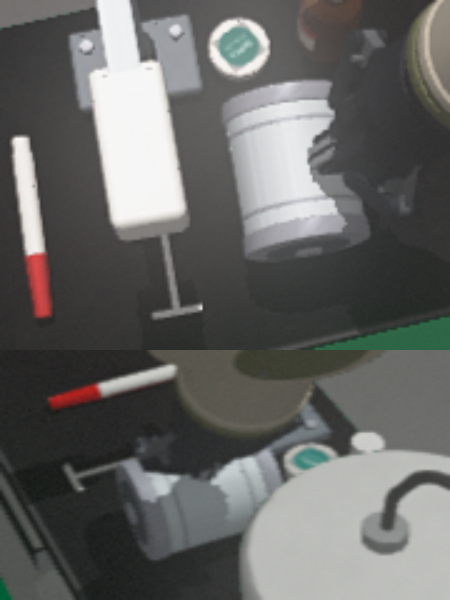

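```bash
python3 - <<'E'
from h import *
t=lambda L:[(220+x/2.5,190+y/2.5) for x,y in L]
q,r=fitcan({"top":t([(223,108),(234,180),(246,248),(240,90),(285,81),(315,80),(262,260),(300,259),(330,251),(360,238),(369,225)])},[.49,.17,-.06]);print(q,np.degrees(q[2]),r)
E
```

```text
[ 0.49460312  0.17382625 -0.07705333] -4.414830504365344 [ 0.3  0.1  0.6 -0.8  0.3  0.9 -0.  -0.9  0.2  1.9  0.5]
```

>>> carry_out:
  commands:
    - [[-0.01,0,0.023,0,0,0],[-0.01,0,0.023,0,0,0],[-0.01,0,0.023,0,0,0],[0,0,0,0,0,0]]

```text
clock: 9.38
position: [0.4918, 0.152, 0.1086]
ee_rot: [0.709, 0.671, 0.158, -0.149]
ft_force: [-0.6, -0.0, 0.5]
grip_width: -0.005
grasp_force: 0.0
```

>>> carry_out:
  commands:
    - [[-0.01,0,0.023,0,0,0],[-0.01,0,0.023,0,0,0],[-0.01,0,0.023,0,0,0],[-0.01,0,0.023,0,0,0],[0,0,0,0,0,0]]

```text
clock: 9.8
position: [0.4915, 0.152, 0.1041]
ee_rot: [0.709, 0.671, 0.157, -0.149]
ft_force: [-1.6, 0.1, 0.1]
grip_width: 0.002
grasp_force: 0.0
```

>>> carry_out:
  commands:
    - [[-0.01,0,0.023,0,0,0],[-0.01,0,0.023,0,0,0],[0,0,0,0,0,0]]

```text
clock: 10.05
position: [0.4918, 0.1521, 0.1025]
ee_rot: [0.709, 0.671, 0.158, -0.149]
ft_force: [-1.3, -0.4, 2.9]
grip_width: -0.003
grasp_force: 1.4
```

>>> carry_out:
  commands:
    - [[0.042,0,0.028,0,0,0],[0.1,0,0.023,0,0,0],[0.1,0,0.022,0,0,0],[0.1,0,0.022,0,0,0],[0.1,0,0.024,0,0,0],[0.099,0,0.025,0,0,0],[0.098,0,0.027,0,0,0],[0.05,0,0.014,0,0,0],[0,0,0,0,0,0]]

```text
clock: 10.8
position: [0.4934, 0.1807, 0.1074]
ee_rot: [0.709, 0.671, 0.158, -0.149]
ft_force: [1.6, -0.1, 1.5]
grip_width: -0.0
grasp_force: 1.1
```

>>> carry_out:
  commands:
    - [[0.042,0,0.04,0,0,0],[0.095,0,0.033,0,0,0],[0.095,0,0.033,0,0,0],[0.094,0,0.035,0,0,0],[0.093,0,0.036,0,0,0],[0.092,0,0.038,0,0,0],[0.091,0,0.041,0,0,0],[0.05,0,0.022,0,0,0],[0,0,0,0,0,0]]

```text
clock: 11.55
position: [0.4945, 0.209, 0.108]
ee_rot: [0.709, 0.671, 0.157, -0.149]
ft_force: [1.9, -0.9, 1.3]
grip_width: 0.002
grasp_force: 0.9
```

>>> carry_out:
  commands:
    - [[0.04,0,0.04,0,0,0],[0.09,0,0.045,0,0,0],[0.089,0,0.045,0,0,0],[0.088,0,0.047,0,0,0],[0.06,0,0.033,0,0,0],[0.03,0,0.015,0,0,0],[0,0,0,0,0,0],[0,0,0,0,0,0]]

```text
clock: 12.22
position: [0.4956, 0.2265, 0.1065]
ee_rot: [0.709, 0.671, 0.157, -0.149]
ft_force: [-0.8, -0.6, 0.3]
grip_width: -0.001
grasp_force: 0.0
```

>>> carry_out:
  commands:
    - [[0,0,-0.2,0,0,0],[0,0,-0.5,0,0,0],[0,0,-0.6,0,0,0],[0,0,0,0,0.625,0],[0,0,0,0,0.625,0],[0,0,0,0,0.625,0],[0,0,0,0,0.625,0],[0,0,0,0,0,0]]

```text
clock: 12.88
position: [0.4945, 0.2022, 0.1532]
ee_rot: [0.684, 0.644, 0.249, -0.236]
ft_force: [-0.5, -1.0, -0.9]
grip_width: -0.0
grasp_force: 0.0
```

```bash
python3 - <<'E'
from h import *
o=get_obs();print(o["position"],o["ft_force"],o["joint_pos"].round(2),o["ee_rot"])
a=camera("top")[190:330,220:400,::-1]; b=camera("scene")[220:320,240:400,::-1]
cv2.imwrite("pics/m3.png",np.vstack([cv2.resize(a,(450,350)),cv2.resize(b,(450,250))]))
E
```

```text
[0.49452346 0.20219831 0.15318982] [-0.49087414 -1.04465378 -0.8607695 ] [-0.44  0.21  0.39  2.04 -0.93  1.06  0.42] [ 0.6839619   0.64378143  0.2493096  -0.23576752]
```

View pics/m3.png

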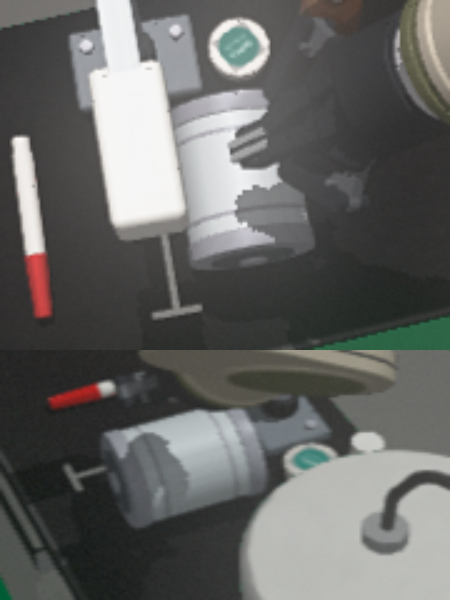

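```bash
python3 - <<'E'
from h import *
t=lambda L:[(220+x/2.5,190+y/2.5) for x,y in L]
s=lambda L:[(240+x/2.8125,220+y/2.5) for x,y in L]
T=t([(180,104),(220,93),(262,90),(313,238),(190,245),(205,267),(250,269),(290,259)])
S=s([(102,90),(108,122),(125,176),(115,80),(170,65),(235,58),(267,120),(255,142),(200,160)])
for o in({"top":T},{"scene":S},{"top":T,"scene":S}):
  q,r=fitcan(o,[.495,.21,-.06]);print(q,np.degrees(q[2]),r)
E
```

```text
[ 0.49585795  0.21140775 -0.12818325] -7.3443590265577345 [-0.4  0.3  0.4  0.7  1.1  0.5 -0.9  0.7]
[ 0.49508563  0.21224113 -0.07524315] -4.31111469415164 [ 1.   0.9 -1.3  0.2  0.1  2.  -0.3  1.   0.2]
[ 0.49571861  0.21237666 -0.09977772] -5.716842157521713 [-0.5  0.1  0.4  1.   1.   1.1 -0.7  0.4  0.5  0.3 -1.5  0.6  0.1  2.3
 -0.3  1.4  0.2]
```

```bash
cat >> h.py <<'E'
def edgefit(imgs,q,it=6):
    for k in range(it):
        obs={}
        for n,im in imgs.items():
            g=cv2.GaussianBlur(cv2.cvtColor(im,cv2.COLOR_RGB2GRAY),(0,0),.8).astype(np.float32)
            h=hull(n,*q)[:,0]; d=np.r_[h,h[:1]]; L=np.r_[0,np.cumsum(np.hypot(*np.diff(d,axis=0).T))]
            u=np.arange(0,L[-1],1.); p=np.c_[np.interp(u,L,d[:,0]),np.interp(u,L,d[:,1])]
            tg=np.roll(p,-1,0)-np.roll(p,1,0); nn=np.c_[tg[:,1],-tg[:,0]]/np.hypot(*tg.T)[:,None]
            if ((p+nn-p.mean(0))**2).sum()<((p-nn-p.mean(0))**2).sum(): nn=-nn
            w=4 if k<3 else 2.5; o=np.arange(-w,w+.1,.25)
            X=p[:,None]+nn[:,None]*o[None,:,None]
            v=cv2.remap(g,X[...,0].astype(np.float32),X[...,1].astype(np.float32),1)
            gr=-np.gradient(v,axis=1); i=gr.argmax(1); ok=gr.max(1)>4   # bright inside, dark outside
            obs[n]=(p+nn*o[i][:,None])[ok]
        q,r=fitcan(obs,q)
    return q,len(r),np.median(np.abs(r))
E
python3 - <<'E'
from h import *
rd=lambda f:cv2.imread(f)[:,:,::-1].copy()
I0={n:rd(f"pics/{n}0.png") for n in("top","scene")}
I1={n:camera(n) for n in("top","scene")}
for I,q in((I0,[.491,.1333,-.063]),(I1,[.4955,.212,-.08])):
  for k in(["top"],["scene"],["top","scene"]):
    z,m,e=edgefit({n:I[n] for n in k},q);print(k,z.round(4),np.degrees(z[2]).round(2),m,e)
# mark line in scene0
g=cv2.cvtColor(I0["scene"],cv2.COLOR_RGB2GRAY).astype(float)
pts=[]
for c in range(271,321):
    r0=271.25+(c-267)*(252-271.25)/58; r=np.arange(int(r0)-4,int(r0)+6); w=np.clip(g[r,c]-np.percentile(g[r,c],40),0,None)
    pts.append(ray("scene",(c,(w*r).sum()/w.sum())))
pts=np.array(pts); f=np.polyfit(pts[:,0],pts[:,1],1);print("line yaw",np.degrees(np.arctan(f[0])),"y at .4975",np.polyval(f,.4975),np.std(pts[:,1]-np.polyval(f,pts[:,0])))
E
```

```text
['top'] [ 0.4913  0.135  -0.0608] -3.48 169 1.0
['scene'] [ 0.5029  0.1315 -0.1044] -5.98 106 0.8
['top', 'scene'] [ 0.4912  0.1343 -0.0714] -4.09 256 1.0
['top'] [ 0.497   0.2157 -0.0408] -2.34 66 0.35
['scene'] [ 0.4957  0.2127 -0.1188] -6.81 138 0.75
['top', 'scene'] [ 0.4961  0.2127 -0.1158] -6.63 204 0.7
line yaw -3.164722782620042 y at .4975 0.2745654447080746 0.0003327763891899361
```

>>> carry_out:
  commands:
    - [[-0.25,0,0.15,0,0,0],[-0.25,0,0.15,0,0,0],[-0.25,0,0.15,0,0,0],[-0.25,0,0.15,0,0,0],[0,0,0,0,0,0],[-0.016,0,0.019,0,0,0],[-0.016,0,0.019,0,0,0],[-0.016,0,0.019,0,0,0],[-0.016,0,0.019,0,0,0],[0,0,0,0,0,0],[0,0,0,0,0,0]]

```text
clock: 14.0
position: [0.4938, 0.1896, 0.106]
ee_rot: [0.683, 0.646, 0.249, -0.235]
ft_force: [1.0, 0.6, 0.0]
grip_width: 0.003
grasp_force: 0.0
```

>>> carry_out:
  commands:
    - [[-0.016,0,0.019,0,0,0],[-0.016,0,0.019,0,0,0],[-0.016,0,0.019,0,0,0],[0,0,0,0,0,0],[0,0,0,0,0,0]]

```text
clock: 14.42
position: [0.4938, 0.1895, 0.103]
ee_rot: [0.683, 0.645, 0.249, -0.235]
ft_force: [-0.6, 0.1, 3.9]
grip_width: 0.001
grasp_force: 1.5
```

>>> carry_out:
  commands:
    - [[0.035,0,0.036,0,0,0],[0.088,0,0.051,0,0,0],[0.087,0,0.052,0,0,0],[0.086,0,0.053,0,0,0],[0.085,0,0.055,0,0,0],[0.083,0,0.057,0,0,0],[0.081,0,0.058,0,0,0],[0.04,0,0.03,0,0,0],[0,0,0,0,0,0]]

```text
clock: 15.17
position: [0.4958, 0.2184, 0.1069]
ee_rot: [0.682, 0.646, 0.25, -0.235]
ft_force: [-1.9, -1.4, 6.9]
grip_width: -0.001
grasp_force: 3.4
```

>>> carry_out:
  commands:
    - [[0.04,0,0.032,0,0,0],[0.077,0,0.064,0,0,0],[0.076,0,0.065,0,0,0],[0.075,0,0.066,0,0,0],[0.073,0,0.068,0,0,0],[0.072,0,0.07,0,0,0],[0.055,0,0.053,0,0,0],[0.02,0,0.022,0,0,0],[0,0,0,0,0,0],[0,0,0,0,0,0]]

```text
clock: 16.0
position: [0.4976, 0.2449, 0.1068]
ee_rot: [0.682, 0.646, 0.25, -0.235]
ft_force: [-0.9, 1.4, 10.7]
grip_width: -0.0
grasp_force: 5.5
```

>>> carry_out:
  commands:
    - [[0,0,-0.1,0,0,0],[0,0,-0.4,0,0,0],[0,0,-0.7,0,0,0],[0,0,0,0,0,0],[0,0,0,0,0,0]]

```text
clock: 16.42
position: [0.4958, 0.212, 0.1425]
ee_rot: [0.683, 0.645, 0.25, -0.234]
ft_force: [-0.3, 0.3, -0.9]
grip_width: -0.004
grasp_force: 0.0
```

```bash
python3 - <<'E'
from h import *
o=get_obs();print(o["position"],o["ft_force"])
I={n:camera(n) for n in("top","scene")}
for k in(["top"],["scene"],["top","scene"]):
    z,m,e=edgefit({n:I[n] for n in k},[.4975,.2415,-.07]);print(k,z.round(4),np.degrees(z[2]).round(2),m,e)
a=I["top"][200:300,240:380,::-1]; b=I["scene"][220:310,250:390,::-1]
cv2.imwrite("pics/m4.png",np.vstack([cv2.resize(a,(448,320)),cv2.resize(b,(436,280))[:, :].copy() if 0 else cv2.resize(b,(448,280))]))
E
```

```text
[0.49583987 0.21196982 0.14246111] [-0.25180326  0.25872642 -0.94732751]
['top'] [ 0.4987  0.2444 -0.0097] -0.56 74 0.45
['scene'] [ 0.499   0.23   -0.2886] -16.53 93 1.1
['top', 'scene'] [ 0.498   0.2431 -0.0205] -1.17 164 0.5
```

View pics/m4.png

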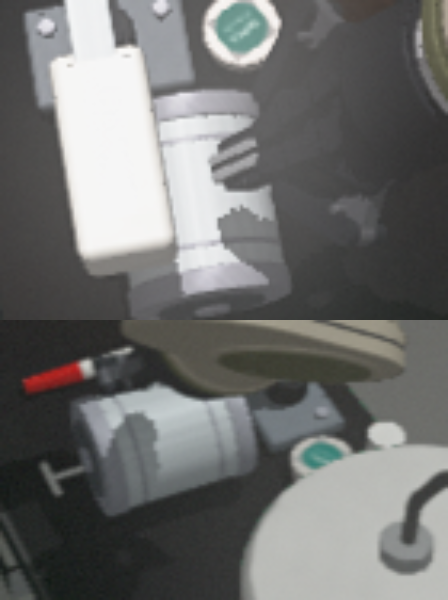

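```bash
python3 - <<'E'
from h import *
t=lambda L:[(240+x/3.2,200+y/3.2) for x,y in L]
s=lambda L:[(250+x/3.2,220+y/3.111) for x,y in L]
T=t([(160,97),(200,90),(240,90),(257,103),(289,272),(131,285),(131,305)])
S=s([(71,82),(78,122),(100,190),(80,75),(258,135),(253,150),(110,195),(180,176),(225,162)])
for o in({"top":T},{"scene":S},{"top":T,"scene":S}):
  q,r=fitcan(o,[.4975,.241,-.06]);print(q,np.degrees(q[2]),r)
E
```

```text
[ 0.49772548  0.24109564 -0.04007466] -2.2961089993432586 [ 0.  -0.  -0.   0.1  0.8  1.1 -0. ]
[ 0.49754576  0.23889452 -0.10704864] -6.133435502125924 [ 0.   0.3 -0.3 -0.1 -0.5  0.7 -0.  -0.3  0.1]
[ 0.49797034  0.24013107 -0.06480108] -3.7128284037737314 [ 0.2  0.1  0.1  1.3  0.7  1.   0.1  0.4  0.8 -0.6 -0.3 -0.2  0.1  0.3
 -0.7 -0.8]
```

>>> carry_out:
  commands:
    - [[-0.14,0.05,0.168,0,0,0],[-0.14,0,0.168,0,0,0],[-0.14,0,0.168,0,0,0],[-0.14,0,0.168,0,0,0],[0,0,0,0,0,0],[-0.016,0,0.019,0,0,0],[-0.016,0,0.019,0,0,0],[-0.016,0,0.019,0,0,0],[-0.016,0,0.019,0,0,0],[0,0,0,0,0,0],[0,0,0,0,0,0]]

```text
clock: 17.43
position: [0.4971, 0.2129, 0.1029]
ee_rot: [0.683, 0.646, 0.249, -0.235]
ft_force: [0.6, 0.4, -0.2]
grip_width: 0.001
grasp_force: 0.0
```

>>> carry_out:
  commands:
    - [[-0.016,0,0.019,0,0,0],[-0.016,0,0.019,0,0,0],[0,0,0,0,0,0],[0,0,0,0,0,0]]

```text
clock: 17.77
position: [0.4973, 0.213, 0.1013]
ee_rot: [0.683, 0.646, 0.249, -0.235]
ft_force: [-0.4, -0.7, 4.8]
grip_width: -0.001
grasp_force: 2.4
```

>>> carry_out:
  commands:
    - [[0.037,0,0.032,0,0,0],[0.092,0,0.047,0,0,0],[0.09,0,0.048,0,0,0],[0.089,0,0.05,0,0,0],[0.087,0,0.052,0,0,0],[0.086,0,0.053,0,0,0],[0.084,0,0.055,0,0,0],[0.042,0,0.028,0,0,0],[0,0,0,0,0,0]]

```text
clock: 18.52
position: [0.4992, 0.2417, 0.1063]
ee_rot: [0.682, 0.646, 0.25, -0.235]
ft_force: [-0.1, -0.1, 6.2]
grip_width: -0.002
grasp_force: 3.3
```

>>> carry_out:
  commands:
    - [[0.042,0,0.029,0,0,0],[0.082,0,0.059,0,0,0],[0.08,0,0.06,0,0,0],[0.079,0,0.062,0,0,0],[0.077,0,0.064,0,0,0],[0.056,0,0.049,0,0,0],[0.03,0,0.026,0,0,0],[0,0,0,0,0,0],[0,0,0,0,0,0]]

```text
clock: 19.27
position: [0.5007, 0.2641, 0.1073]
ee_rot: [0.682, 0.646, 0.25, -0.235]
ft_force: [0.6, 0.7, 6.9]
grip_width: 0.0
grasp_force: 3.7
```

```bash
python3 - <<'E'
from h import *
o=get_obs();print(o["position"],o["ft_force"])
b=camera("scene")[225:315,235:375,::-1]
cv2.imwrite("pics/m5.png",cv2.resize(b,(800,514),interpolation=2))
E
```

```text
[0.50070229 0.26413105 0.10726036] [0.62218818 0.67065901 6.90246476]
```

View pics/m5.png

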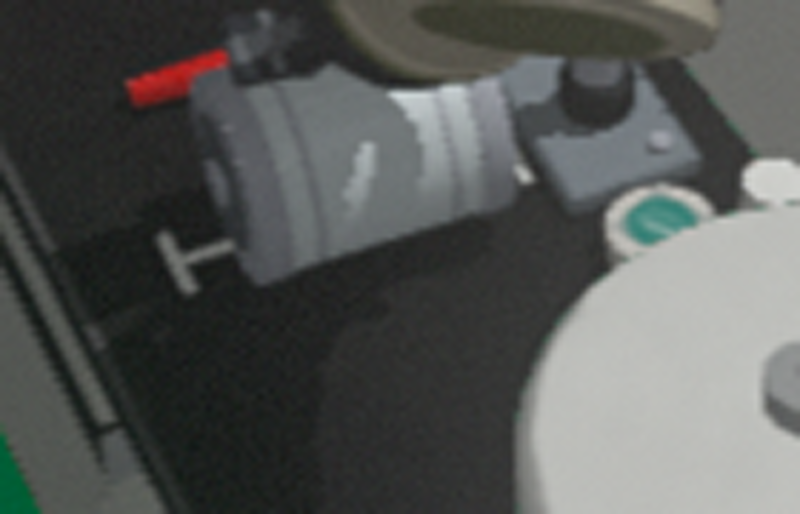

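```bash
python3 - <<'E'
from h import *
s=lambda L:[(235+x/5.714,225+y/5.711) for x,y in L]
S=s([(190,100),(205,180),(225,235),(250,280),(268,286),(205,82),(350,258),(480,214),(512,192),(521,160)])
q,r=fitcan({"scene":S},[.4995,.268,-.06]);print(q,np.degrees(q[2]),r)
for yaw in(-.06,-.08):
    f=lambda p:[cv2.pointPolygonTest(hull("scene",p[0],p[1],yaw),u,True) for u in S]
    r=least_squares(f,[.4995,.268],x_scale=.01,diff_step=1e-3,loss="soft_l1");print(yaw,r.x,r.fun.round(1))
E
```

```text
[ 0.49932323  0.26589782 -0.02671567] -1.5306953133952277 [ 0.5  0.1 -0.1 -0.   0.4  1.3  0.2 -0.2  1.1 -0.1]
-0.06 [0.49897114 0.26544523] [ 0.2 -0.2 -0.1  0.3 -0.   1.6  0.2  0.4  1.1 -0.5]
-0.08 [0.49873263 0.26512334] [ 0.  -0.3 -0.1  0.4 -0.3  1.8  0.2  0.8  1.  -0.7]
```

>>> carry_out:
  commands:
    - [[0.034,0,0.03,0,0,0],[0.065,0,0.063,0,0,0],[0.065,0,0.064,0,0,0],[0.062,0,0.065,0,0,0],[0.032,0,0.033,0,0,0],[0,0,0,0,0,0],[0,0,0,0,0,0]]

```text
clock: 19.9
position: [0.5017, 0.2789, 0.1066]
ee_rot: [0.682, 0.646, 0.25, -0.235]
ft_force: [-0.2, 0.3, 9.6]
grip_width: -0.003
grasp_force: 4.7
```

>>> carry_out:
  commands:
    - [[0,0,-0.05,0,0,0],[0,0,-0.25,0,0,0],[0,0,-0.6,0,0,0],[0,0,-0.7,0,0,0],[0,0,-0.7,0,0,0],[0,0,-0.3,0,0,0],[0,0,0,0,0,0],[0,0,0,0,0,0]]

```text
clock: 20.57
position: [0.4969, 0.2111, 0.1843]
ee_rot: [0.683, 0.645, 0.249, -0.235]
ft_force: [-0.2, 0.4, -0.9]
grip_width: 0.002
grasp_force: 0.0
```

```bash
python3 - <<'E'
from h import *
o=get_obs();print(o["position"],o["ft_force"],o["joint_pos"].round(2))
p=camera_params("wrist"); print("wrist cam at",-p["R"].T@p["t"],"fwd",p["R"][2],"right",p["R"][0],p["mtx"][0])
print(proj("wrist",np.array([[.422,.278,0],[.444,.278,0],[.573,.269,0],[.444,.278,.045],[.5,.274,.045]]),p))
for n in("top","scene"): cv2.imwrite(f"pics/{n}5.png",camera(n)[:,:,::-1])
for k in(["top"],["scene"],["top","scene"]):
    I={n:cv2.imread(f"pics/{n}5.png")[:,:,::-1].copy() for n in k}
    z,m,e=edgefit(I,[.499,.2745,-.06]);print(k,z.round(4),np.degrees(z[2]).round(2),m,e)
E
```

```text
[0.49692715 0.2111293  0.1842916 ] [-0.17576183  0.36204124 -0.89891096] [-0.47  0.16  0.4   2.   -0.89  1.08  0.34]
wrist cam at [0.49515482 0.18684505 0.32338637] fwd [ 0.0226724   0.40189285 -0.91540597] right [ 9.98401852e-01 -5.65131328e-02 -8.30847749e-05] [345.74664435   0.         319.20902252]
[[237.56566507 291.68166762]
 [260.59700312 290.41428811]
 [395.61411544 292.13989699]
 [252.27588852 276.16859809]
 [319.1317147  277.11462717]]
['top'] [ 0.501   0.2746 -0.0663] -3.8 142 1.2
['scene'] [ 0.4999  0.2766 -0.0581] -3.33 107 0.2
['top', 'scene'] [ 0.5007  0.2752 -0.071 ] -4.07 251 0.7
```

```bash
python3 - <<'E'
from h import *
w=camera("wrist"); cv2.imwrite("pics/w5.png",w[:,:,::-1])
a=w[225:325,215:425,::-1]; b=cv2.imread("pics/scene5.png")[230:300,235:360]; c=cv2.imread("pics/top5.png")[200:290,240:330]
W=np.zeros((600,800,3),np.uint8)
W[:380]=cv2.resize(a,(800,380),interpolation=2);W[380:,:392]=cv2.resize(b,(392,220),interpolation=2);W[380:,400:620]=cv2.resize(c,(220,220),interpolation=2)
cv2.imwrite("pics/m6.png",W)
E
```

```text
(no output)
```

View pics/m6.png

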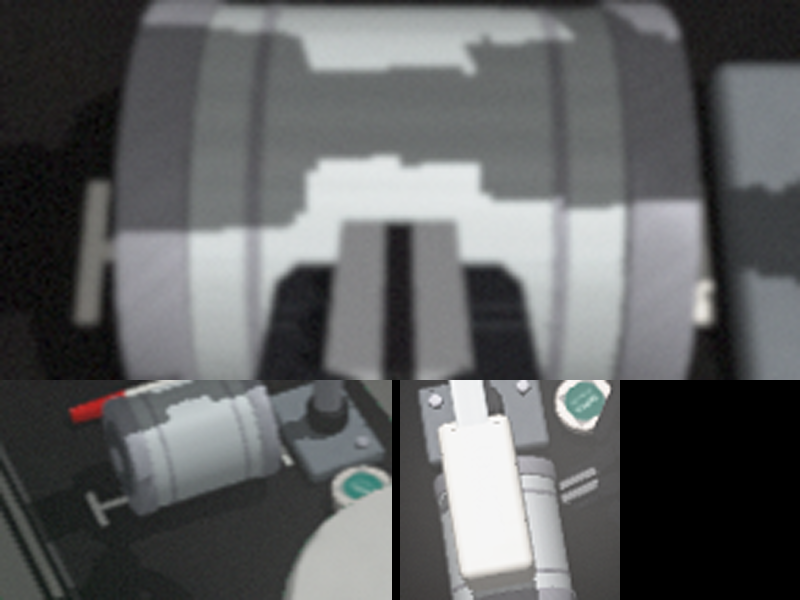

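```bash
python3 - <<'E'
from h import *
P["wrist"]=camera_params("wrist")
w=cv2.imread("pics/w5.png")[:,:,::-1].copy()
z,m,e=edgefit({"wrist":w},[.5,.2745,-.06]);print(z.round(4),np.degrees(z[2]),m,e)
f=lambda x,y:(215+x/3.8095,225+y/3.8)
print("near tick c",ray("wrist",f(92,253)),"lo",ray("wrist",f(85,325)),"hi",ray("wrist",f(98,182)),"far tick lo",ray("wrist",f(703,325)), "line at can",ray("wrist",f(112,250)))
g=cv2.cvtColor(w,cv2.COLOR_RGB2GRAY)
print(g[205:245,[270,300,340,380]].T); print(g[325:370,[250,275,365,385]].T); print("hull",hull("wrist",*z)[::12,0].round())
E
```

```text
[ 0.5006  0.272  -0.0703] -4.028143431319752 329 1.2
near tick c [0.42223691 0.2783204  0.        ] lo [0.42121936 0.26025529 0.        ] hi [0.42305523 0.29696274 0.        ] far tick lo [0.5722697  0.25192653 0.        ] line at can [0.42721631 0.27881788 0.        ]
[[ 58  44  31  21  19  24  22  30  28  33  25  28  25  30  28  30  25  35
   54  88 110 116 122 128 136 142 138 119 101  98 100 102 103 102 101 103
  105 106 106 108]
 [109  99  80  60  36  17   8  21  23  25  26  23  27  22  24  24  27  26
   28  27  43  86 126 150 162 169 172 179 183 188 193 195 196 198 201 200
  199 188 155 122]
 [177 162 135  97  55  26  24  26  28  27  28  21  26  24  27  25  25  24
   28  25  39  73 118 146 159 165 167 173 174 171 165 140 114 104 103 106
  114 123 124 118]
 [172 157 125  81  41  22  24  26  28  22  23  27  29  26  30  26  26  28
   30  48  80 104 121 124 118 104  91  80  74  75  75  77  81  81  80  80
   79  80  78  85]]
[[ 75  70  62  56  50  42  30  20  21  30  28  29  35  36  35  36  31  36
   34  37  37  37  39  37  34  39  37  35  34  36  39  39  37  40  33  34
   28  23  21  19  24  23  25  28  27]
 [133 127 122 114  97  71  45  28  30  31  29  33  36  32  33  35  34  35
   36  34  39  32  31  36  36  34  36  32  33  32  32  32  30  31  31  36
   35  33  29  31  34  33  31  35  36]
 [142 136 131 125 116 102  77  49  30  19  19  26  32  31  34  36  31  33
   32  36  37  33  35  35  34  33  31  36  35  35  30  29  27  28  31  31
   36  31  34  34  36  35  37  30  30]
 [117 113 109 103 103  98  96  87  77  63  42  35  25  30  32  32  31  26
   25  22  20  19  16  16  17  25  24  17  18  21  26  26  33  32  34  37
   32  33  36  34  34  34  33  37  38]]
hull [[400. 285.]
 [399. 308.]
 [396. 326.]
 [393. 336.]
 [251. 334.]
 [247. 327.]
 [244. 311.]
 [243. 289.]
 [245. 264.]
 [247. 244.]
 [251. 230.]
 [256. 225.]
 [392. 229.]
 [396. 239.]
 [399. 257.]
 [400. 281.]]
```

```bash
python3 - <<'E'
from h import *
P["wrist"]=camera_params("wrist")
g=cv2.cvtColor(cv2.imread("pics/w5.png"),cv2.COLOR_BGR2GRAY).astype(float)
U=[]
for c in (258,261,264,267,381,384,387,390):
    d=np.diff(g[212:240,c]); i=d.argmax(); U.append((c,212.5+i))
for c in (252,255,258,261,384,387,390,393):
    d=-np.diff(g[320:345,c]); i=d.argmax(); U.append((c,320.5+i))
for r in (270,285,300,310):
    d=np.diff(g[r,238:255]) ; U.append((238.5+d.argmax(),r)) if abs(r-292)>12 else 0
    d=-np.diff(g[r,392:408]); U.append((392.5+d.argmax(),r)) if r<295 else 0
print(U)
q,r=fitcan({"wrist":U},[.5,.274,-.06]);print(q,np.degrees(q[2]),r)
def err(q): # signed y offset in mark axes, mark centre (.4973,.2741) yaw -3.3
    a=np.radians(-3.3); return (q[0]-.4973)*-np.sin(a)+(q[1]-.2741)*np.cos(a)
print(err(q))
E
```

```text
[(258, np.float64(223.5)), (261, np.float64(223.5)), (264, np.float64(223.5)), (267, np.float64(223.5)), (381, np.float64(224.5)), (384, np.float64(224.5)), (387, np.float64(225.5)), (390, np.float64(226.5)), (252, np.float64(332.5)), (255, np.float64(332.5)), (258, np.float64(332.5)), (261, np.float64(332.5)), (384, np.float64(333.5)), (387, np.float64(334.5)), (390, np.float64(333.5)), (393, np.float64(328.5)), (np.float64(244.5), 270), (np.float64(398.5), 270), (np.float64(399.5), 285), (np.float64(245.5), 310)]
[ 0.50022924  0.2738598  -0.0663027 ] -3.7988650429374022 [ 0.5  0.4  0.4  0.4  0.3  0.3  1.3  0.9  0.3  0.3  0.3  0.4  0.8 -0.2
  0.8  1.   1.   0.5 -0.2  1.3]
-7.118288126837645e-05
```

```bash
python3 -c "
from workcell import *
print(get_obs()['ft_force']);print(hand_in())"
```

```text
[ 0.88550483 -0.35227957 -0.09273784]
the job is handed in; nothing more can be done
None
```

The canister was rolled from the top onto the mark line and handed in at rest at about 21 s: the wrist and top cameras put its axis within about 0.1 mm of the line and the scene camera about 2 mm past it, it lies about half a degree off square, and the robot is clear of it.

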